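# Reset the lamp supply under its latched cover

## Robot

A 6-joint arm with a two-finger parallel gripper is mounted at the origin on a cart in front of the work surface, level with it; the furniture and walls round the work are solid. World frame = base frame: x ahead of the robot, y to its left, z up, the work surface at z = 0. Lengths are in m, angles in degrees, forces in N, time in s.
With the tool pointing down it reaches from about 0.3 to 0.75 m from the base axis. Payload 8.5 kg.
Tool frame: the origin (TCP) lies at the very end of the fingers, on their centre line; the grasp point (between the pads) lies 19 mm behind it; z points along the fingers, y is the line along which they close (so a half turn about z gives the same grasp; the last joint's range is limited). The gripper opens to 85 mm and grips with 20 to 120 N. Pads are 22 mm wide; open, the fingers measure 114 mm over their backs; the gripper's body (76 mm by 85 mm) begins 54 mm behind the grasp point. The pads swing forward as they close: fully open they stand 13 mm farther back than shut.
Start: joints at [-86.992, 21.807, 74.336, -0, 83.858, -12.336], TCP at [0.146, -0.53, 0.231] pointing down, gripper open.
Joint ranges: [-178.18, 178.18], [-50.72, 133.34], [12.68, 142.11], [-81.47, 261.47], [9.98, 163.14], [-165.26, 165.26]. Speed limits (degrees/s): [136.94, 136.94, 180, 180, 180, 180].

## Interface

Orientations are given as a 3x3 rotation matrix whose columns are the frame's x, y, z axes.
In Python, from rig import observe, cams, ticket gives the robot as it stands.
- The arm moves only by the tool move_arm, never from a script. Its arguments are lists of equal length, an entry for each row: "jaw": the finger opening in cm, from 0 to 8.54; "dp": the shift along the tool's x, y, z in cm, a list of three; "turn": the turn, a rotation vector about the tool's x, y, z in rad, a list of three. In form: {"jaw": [jaw, ...], "dp": [[tx, ty, tz], ...], "turn": [[wx, wy, wz], ...]}. A call has 1 to 12 rows; each row shifts and turns the commanded pose from where the row before left it, along the tool's axes as they then stand; what a row does not reach is not made up. A row lasts 1/12 s, in which the tool goes at most 41.7 mm and 7.16 degrees, less where a joint would pass 70% of its speed; a pose out of reach is approached as far as the arm can. A call is refused whole if a number of a shift passes 4.17 or a number of a turn 0.125, either way. A call with a gripper value outside its range is refused whole. The fingers move at their own pace and stop on an object; "force" is the grip in N (left out, the last holds). Time passes only in rows, so rows that do not move let the fingers close. It gives the time, the measured TCP pose, the force, the opening and the grip force at its end, in the units of the state.
- observe(): the state, without advancing time (a new reading comes with each control period).
- cams.get_image(name): name is "scene" or "top" or "wrist"; returns (picture, depth): 400x640x3 uint8, red, green, blue; 400x640 float32, m along the optical axis (not along the pixel's ray), 0 where there is no reading.
- cams.calibration(name): a dict with "vertical_fov" (degrees; the focal length in pixels is half the picture's height over the tangent of half this angle, whatever the lens; pixels are square), "cx", "cy" (the principal point, pixels), "view" (4x4, takes a point from world to camera coordinates); the wrist camera has in their place "tool_from_camera" (4x4, takes a point from camera to tool coordinates, whose origin is the TCP and whose axes are the flange's). Camera axes: x right, y up, looking along -z (the intrinsics and any distortion apply to the point x, -y, -z); pixel columns grow to the right and rows downward; lengths in m; the calibration is good to about 2 mm. The wrist camera is an equidistant fisheye: a pixel r from the principal point sees the ray r / f radians off the axis. A picture is of the moment at which its call begins: read the wrist's pose just before it. calibration takes no time and is no camera call.
- ticket.close_job(): hands the job in; it is judged then, once.
Trained networks look in the newest picture that a camera, given by its name, has taken for a name from the list of things; names that differ only in an ending like _2 or _b are one class to them, and where a whole thing is asked for, a point or a joint stands for the part that bears it (a point fixed in the world has none). Each returns a list of dicts, best first, with "p" (0 to 1); they miss things now and then, are a little off and sometimes report something else, mostly with a low value. They report only what shows in the picture. A call takes as long as a camera call.
- cams.spot_in(camera, query): "box" ([centre column, centre row, width, height] as shares, 0 to 1, of the picture: columns of its width, rows of its height, round what is visible of it).
- cams.outline_of(camera, query): "mask" (400x640 bool, what is visible of it) and "box" ([centre column, centre row, width, height] as shares, 0 to 1, of the picture: columns of its width, rows of its height, round what is visible of it).
- cams.mark_of(camera, query): "location" ([column, row] as shares, 0 to 1, of the picture: columns of its width, rows of its height: a listed point, or the origin of a listed thing).
The state is a dict: "time_s": time; "q": joint angles; "qvel": joint speeds; "joint_efforts": joint torques, N m; "position": TCP position; "tool_rot": TCP orientation; "ft_force": force on the tool from outside, world axes, zero at the start; "wrist_torque": the same for the moment, N m; "grip_width": finger opening in m; "gripper_force": force on a finger pad.
Only numpy, scipy, OpenCV 4.12 (cv2) and the standard library are available. Lean on these libraries where they do the work, as an engineer would, in place of code of your own. Each camera call takes 0.05 s, during which the arm holds its last target. There are 200 camera calls.

## Task

The microscope's lamp supply has tripped. Press its snap tab down until it has clicked fully in, push the released cover along its guides, off its seat and all the way back to the end stop, then press the reset button that this uncovers fully down and let it come up. Only press and push: do not lift the cover, leave the other things where they stand, and finish clear of everything.

Things in the scene. Friction and masses are not known exactly. Their poses are not given: they have to be found in the camera images.
- supply: the lamp supply: a low white box fixed to the worktop, 180 (its x) x 86 (y) x 45 mm up to its flat deck. Origin: centre of its underside, z up; x runs from the snap tab's end (x = -90 mm, facing the robot, turned up to 35 degrees either way) to the end stop. Guide rails 6 mm high run along both sides of the deck. Under the cover is an open bay, x = -68 to -14, y = -29 to 29 mm.
- cover: the cover: a loose flat grey box, 84 (x) x 70 (y) x 18 mm, 0.1 to 0.2 kg, on the deck between the rails. Origin: centre of its underside, axes as the supply's; seated at supply x = -44, z = 45 mm. The tab's nib in its slot blocks it (1 mm of play) until the tab is in; then it slides 86 mm along +x to the stop (origin at x = +42; enough from +32), held by friction only.
- end_stop (a point): foot of the end stop, an 18 mm high wall across the far end of the supply's deck; this point is on its near face, at supply x = +84, y = 0, z = 45 mm.
- cover_face (a point): centre of the cover's near end face, the flat upright face to push on (70 mm wide, 18 mm high), 9 mm above the deck; at supply x = -86 mm when seated, 0 at the end stop.
- tab_pad (a point): centre of the top of the snap tab's pad: a ribbed grey plate, 37 (x) x 36 (y) x 8 mm, sticking out of the supply's near end over the worktop, x = -128 to -91 mm in the supply's frame. This point: supply x = -114, y = 0, z = 49 mm when out, 40 mm when fully in. Below and around it, except towards the supply, the air is free.
- tab (a joint): travel of the snap tab, straight down: 0 out (cover locked), 0.009 m fully in. It takes about 4 N to move, and stays where it is pressed to. The cover is free from about 0.007 m on.
- button_top (a point): centre of the top of the reset button, a round black cap 22 mm across, at supply x = -41, y = 0 and, at rest, z = 43 mm, 2 mm below the deck, hidden under the seated cover; free round it is the bay.
- reset_button (a joint): travel of the reset button, straight down: 0 at rest, 0.005 m fully down (counted as pressed from 0.004 m); springs back; about 1.6 N to start and 3.6 N fully down.
- stopper: a cork stopper, 24 mm across and high, standing on the worktop beside the supply (-y side). Origin: centre of its underside. Leave alone.
- petri_3: a closed petri dish, 60 mm across, 15 mm high, beside the supply (+y side). Origin: centre of its underside. Leave alone.
- beaker: a small clear beaker, 44 mm across, 58 mm high, beside the supply (-y side). Origin: centre of its underside. Leave alone.
- forceps_0: steel forceps, 129 x 12 x 7 mm, lying along the supply's +y side. Origin: centre of the underside. Leave alone.
- marker_2: a black marker pen, 140 x 11 x 12 mm, lying on the worktop across the near end of the supply, short of the tab. Origin: centre of the underside. Leave alone.
- eyepiece_pot: a black pot, 43 mm across, 40 mm high, on the left of the worktop by the microscope. Origin: centre of its underside. Leave alone.
- clicker: a round tally counter, 43 mm across, 26 mm high, on the worktop to the right of the supply. Origin: centre of its underside. Leave alone.

How it is judged (in metres and radians):
On the way, in this order (a step that is already met when the one before it is completed fails the run):
1. the snap tab is pressed in while the cover is still on its seat (value of joint tab above 0.0075 m and x of cover in the frame of supply below -0.038 m), for 0.1 s.
2. the cover is pushed off its seat, back to the end stop (within 10 mm), lying on the deck (x of cover in the frame of supply above 0.032 m and z of cover in the frame of supply between 0.042 and 0.048 m), for 0.2 s.
3. the uncovered reset button is pressed (all of step 2 and value of joint reset_button above 0.004 m), for 0.04 s.
At the end, for the whole second after the job is handed in: the cover lies flat and at rest on the deck, within 10 mm of the end stop; the tab is in (beyond 6.5 mm); the reset button has come up again (within 1 mm); all else is within 15 mm of where it stood (all of step 2 and angle between cover's own z axis and vertical below 0.05 rad and linear speed of cover below 0.01 m/s and value of joint tab above 0.0065 m and value of joint reset_button below 0.001 m); the robot touches nothing.
It fails at once if the cover is lifted more than 6 mm off the deck, or falls off it (z of cover in the frame of supply above 0.051 m or z of cover in the frame of supply below 0.039 m).
It fails at once if the cover is pulled past the tab before the tab is in (value of joint tab below 0.003 m and x of cover in the frame of supply above -0.038 m).
It fails at once if a bystander is moved more than 15 mm (distance of any of stopper, petri_3, beaker, forceps_0, marker_2, eyepiece_pot, clicker from where it was at the start of the episode above 0.015 m).
It also fails if it takes over 40 s, if anything falls off the work surface, if the arm or the gripper's body presses on something with over 40 N, if the wrist force passes 120 N, or if a joint passes its speed limit or range.

## Working session

There is one attempt and no reset: what is moved stays moved. The work goes in short steps, Python scripts to look and compute and a tool call to move; the robot and the scene stay as the last step left them, time stands still between calls to the robot, and variables do not carry over. Pictures are saved under pics/ and viewed, at most 10 in all, crops included, and the job is handed in when it is done.

Besides the shell and the picture viewer there is one more tool, called after "Request:" as a command line: name --argument value ..., lists and objects as JSON in quotes. move_arm: Moves the arm, as the interface text tells. Its arguments: {"type":"object","properties":{"jaw":{"type":"array","items":{"type":"number"}},"dp":{"type":"array","items":{"type":"array","items":{"type":"number"}}},"turn":{"type":"array","items":{"type":"array","items":{"type":"number"}}},"force":{"type":"number"}},"required":["jaw","dp","turn"]}

```bash
mkdir -p pics; cat > h.py <<'E'
import numpy as np, cv2
from rig import observe, cams, ticket
def world(cam,u,v,depth):
    c=cams.calibration(cam); f=200/np.tan(np.radians(c["vertical_fov"])/2)
    x=(u-c["cx"])/f*depth; y=(v-c["cy"])/f*depth
    return (np.linalg.inv(c["view"])@np.array([x,-y,-depth,1]))[:3]
def ray_z(cam,u,v,z):
    a=world(cam,u,v,0.); b=world(cam,u,v,1.)
    return a+(b-a)*(z-a[2])/(b[2]-a[2])
E
python3 - <<'E'
from h import *
ims={}
for c in("top","scene"):
    im,d=cams.get_image(c); ims[c]=(im,d); cv2.imwrite(f"pics/{c}0.png",im[:,:,::-1]); np.save(f"{c}_d.npy",d); np.save(f"{c}.npy",im)
    k=cams.calibration(c); print(c,{a:(np.round(b,3).tolist()) for a,b in k.items()})
    for q,z in(("tab_pad",.049),("cover_face",.054),("end_stop",.045),("cover",.045),("supply",0),("marker_2",0),("beaker",0),("stopper",0),("petri_3",0),("forceps_0",0)):
        r=cams.mark_of(c,q)
        for m in r[:1]:
            u,v=m["location"][0]*640,m["location"][1]*400
            print(q,round(m["p"],2),round(u),round(v),ray_z(c,u,v,z).round(4), world(c,u,v,d[min(int(v),399),min(int(u),639)]).round(4))
print(observe())
E
```

```text
top {'vertical_fov': 49.24, 'cx': 308.992, 'cy': 196.181, 'view': [[0.024, -1.0, -0.005, 0.199], [0.996, 0.024, 0.081, -0.587], [-0.081, -0.007, 0.997, -1.292], [0.0, 0.0, 0.0, 1.0]]}
tab_pad 0.72 297 248 [0.4271 0.2431 0.049 ] [0.4272 0.2431 0.0508]
cover_face 0.96 300 235 [0.4653 0.2373 0.054 ] [0.4652 0.2375 0.0431]
end_stop 0.71 305 177 [0.6364 0.2267 0.045 ] [0.6342 0.2264 0.0629]
cover 0.55 298 221 [0.5073 0.2426 0.045 ] [0.5068 0.242  0.0623]
supply 0.6 302 205 [0.557 0.234 0.   ] [0.5545 0.2331 0.0419]
marker_2 0.7 289 257 [0.3979 0.2681 0.    ] [0.398  0.2679 0.0026]
beaker 0.78 340 188 [0.6108 0.1198 0.    ] [0.61   0.1203 0.0075]
petri_3 0.58 272 184 [0.6204 0.3282 0.    ] [0.4761 0.2034 1.3362]
forceps_0 0.74 299 246 [0.4327 0.24   0.    ] [0.4342 0.2387 0.0472]
scene {'vertical_fov': 46.147, 'cx': 322.863, 'cy': 198.137, 'view': [[-0.722, -0.692, -0.016, 0.538], [0.512, -0.549, 0.66, -0.238], [-0.465, 0.469, 0.751, -1.047], [0.0, 0.0, 0.0, 1.0]]}
tab_pad 0.55 345 246 [0.4417 0.2409 0.049 ] [0.4434 0.2389 0.0454]
cover_face 0.67 337 241 [0.4632 0.2458 0.054 ] [0.4653 0.24
[... 585 characters left out ...]
8576500e+01, -1.23354786e+01]), 'qvel': array([ 0.05802751,  0.15240364, -0.12459817,  0.05040036,  0.0226418 ,
       -0.00975217]), 'joint_efforts': array([ 3.47641480e-04, -4.48343682e+01, -2.31449479e+01, -1.65948218e-04,
        7.60960957e-04, -3.14587908e-05]), 'position': array([ 0.14552643, -0.5303741 ,  0.23134836]), 'tool_rot': array([[ 9.64360186e-01,  2.64592955e-01,  5.64519767e-06],
       [ 2.64592955e-01, -9.64360185e-01, -4.65139370e-05],
       [-6.86325616e-06,  4.63498685e-05, -9.99999999e-01]]), 'ft_force': array([0.15701476, 0.09618338, 0.53748595]), 'wrist_torque': array([ 0.01814286, -0.03520618, -0.02366684]), 'gripper_force': 0.0, 'grip_width': 0.08572444901559076}
```

```bash
python3 - <<'E'
from h import *
im=np.load("top.npy"); d=np.load("top_d.npy")
cv2.imwrite("pics/t1.png",cv2.resize(im[130:290,220:400,::-1],None,fx=4.4,fy=3.7*1.19/1.0,interpolation=cv2.INTER_CUBIC)[:600])
s=np.load("scene.npy"); cv2.imwrite("pics/s1.png",cv2.resize(s[170:310,220:420,::-1],None,fx=4,fy=4,interpolation=cv2.INTER_CUBIC))
vv,uu=np.mgrid[130:290,220:400]
P=np.array([world("top",u,v,d[v,u]) for u,v in zip(uu.ravel(),vv.ravel())]).reshape(*uu.shape,3)
np.save("P.npy",P)
Z=P[...,2]
for n,(a,b) in {"all>30":(.03,.075),"cover":(.057,.07)}.items():
    m=((Z>a)&(Z<b)).astype(np.uint8)
    k,l,st,ce=cv2.connectedComponentsWithStats(m,connectivity=4)
    for i in range(1,k):
        if st[i,4]<30: continue
        q=P[l==i]; r=cv2.minAreaRect((q[:,:2]*1000).astype(np.float32)); print(n,st[i],r,"zmed",np.median(q[:,2]).round(4),"mean",q.mean(0).round(4))
for q in("cover","supply","tab_pad","marker_2","stopper"):
    for c in("top",):
        o=cams.outline_of(c,q)
        if o:
            M=o[0]["mask"]; v,u=np.nonzero(M); z={"cover":.063,"supply":.045,"tab_pad":.049,"marker_2":.01,"stopper":.024}[q]
            W=np.array([ray_z(c,a,b,z)[:2]*1000 for a,b in zip(u,v)],np.float32); print(q,o[0]["p"],len(u),cv2.minAreaRect(W),W.mean(0))
E
```

```text
Traceback (most recent call last):
  File "h.py", line 4, in world
    c=cams.calibration(cam); f=200/np.tan(np.radians(c["vertical_fov"])/2)
ValueError: time passes only in moves, steps and waits
```

View pics/t1.png

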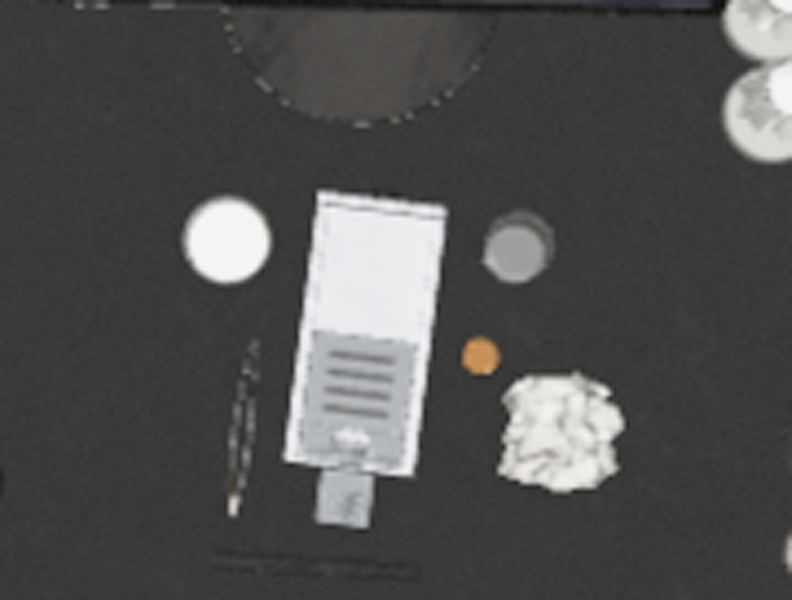

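View pics/s1.png

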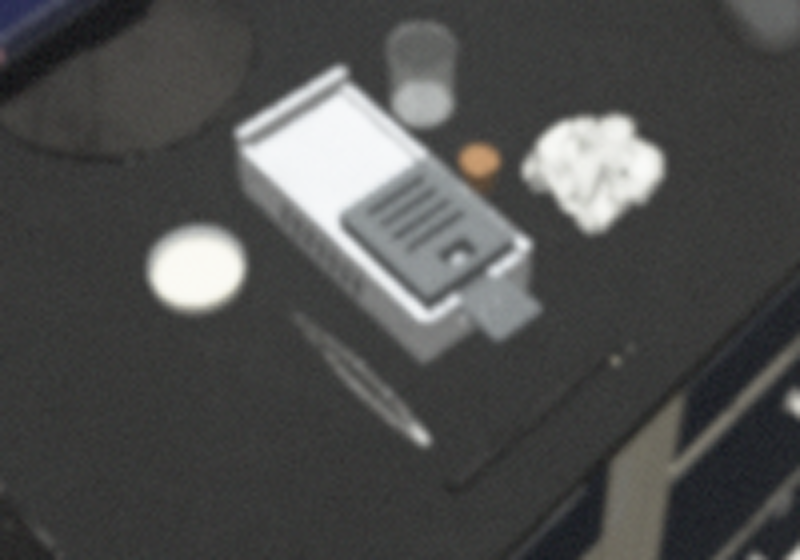

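The top crop shows the supply at about crop (365,335), turned a few degrees, with the tab at (345,500) and the marker below it at (315,565). The scene crop agrees: end stop far, tab near. Calibration has to be cached, so I'll do that and refit.

```bash
cat > h.py <<'E'
import numpy as np, cv2
from rig import observe, cams, ticket
C={}
def world(cam,u,v,depth):
    if cam not in C:
        c=cams.calibration(cam); C[cam]=(200/np.tan(np.radians(c["vertical_fov"])/2),c["cx"],c["cy"],np.linalg.inv(c["view"]))
    f,cx,cy,T=C[cam]; u,v,d=np.broadcast_arrays(u,v,depth)
    return (np.stack([(u-cx)/f*d,-(v-cy)/f*d,-d,np.ones(d.shape)],-1)@T.T)[...,:3]
def ray_z(cam,u,v,z):
    a=world(cam,u,v,0.); b=world(cam,u,v,1.)
    return a+(b-a)*((z-a[...,2])/(b[...,2]-a[...,2]))[...,None]
E
python3 - <<'E'
from h import *
d=np.load("top_d.npy"); vv,uu=np.mgrid[130:290,220:400]
P=world("top",uu,vv,d[130:290,220:400]); Z=P[...,2]
for n,(a,b) in {"all>30":(.03,.075),"cover":(.057,.07)}.items():
    k,l,st,ce=cv2.connectedComponentsWithStats(((Z>a)&(Z<b)).astype(np.uint8),connectivity=4)
    for i in range(1,k):
        if st[i,4]<30: continue
        q=P[l==i]; print(n,st[i],cv2.minAreaRect((q[:,:2]*1000).astype(np.float32)),"zmed",np.median(q[:,2]).round(4),"mean",q.mean(0).round(4))
for c in("top","scene"):
  for q,z in(("cover",.063),("supply",.045),("tab_pad",.049),("marker_2",.01),("forceps_0",.005)):
    o=cams.outline_of(c,q)
    if o:
        v,u=np.nonzero(o[0]["mask"]); W=(ray_z(c,u,v,z)[:,:2]*1000).astype(np.float32); print(c,q,round(o[0]["p"],2),len(u),cv2.minAreaRect(W),W.mean(0))
E
```

```text
all>30 [167   0  13  12 101] ((766.7437744140625, -31.435489654541016), (47.19293975830078, 16.586376190185547), 52.23884582519531) zmed 0.0582 mean [ 0.7667 -0.0316  0.0538]
all>30 [77  1 30  2 31] ((768.3740234375, 210.16720581054688), (85.49147033691406, 1.8450913429260254), 89.5356216430664) zmed 0.0706 mean [0.7686 0.2111 0.0697]
all>30 [120   2  33   2  34] ((768.288818359375, 79.07190704345703), (2.7369656562805176, 93.74210357666016), 0.14062072336673737) zmed 0.071 mean [0.7684 0.0804 0.0705]
all>30 [166  13  14  22 141] ((710.83154296875, -31.495494842529297), (61.5224494934082, 31.129566192626953), 18.85887908935547) zmed 0.0578 mean [ 0.7067 -0.0314  0.0537]
all>30 [  64   43   37   77 1928] ((537.5264282226562, 234.04078674316406), (87.23660278320312, 227.6996612548828), 83.53762817382812) zmed 0.0505 mean [0.544  0.2331 0.0533]
all>30 [112  49  13  10  30] ((623.7069091796875, 124.12783813476562), (40.8738899230957, 17.237775802612305), 60.83457946777344) zmed 0.0549 mean [0.6263 0.1235 0.0505]
cover [168   0  12  10  35] ((765.8162231445312, -30.883893966674805), (38.3
[... 1352 characters left out ...]
86962890625, 240.40338134765625), (80.38287353515625, 92.50104522705078), 84.31011962890625) [503.08298 241.15051]
scene supply 0.93 2013 ((543.707275390625, 241.0973358154297), (113.35315704345703, 241.9552764892578), 80.06918334960938) [552.5374  244.90347]
scene tab_pad 0.56 240 ((442.67572021484375, 243.4150390625), (38.46016311645508, 43.46271514892578), 82.31766510009766) [441.3903  244.48851]
scene marker_2 0.51 215 ((392.9744873046875, 269.0982666015625), (131.60513305664062, 11.562807083129883), 87.86167907714844) [393.24435 276.26764]
scene forceps_0 0.57 238 ((463.3677673339844, 220.47915649414062), (38.552452087402344, 46.921695709228516), 82.31765747070312) [462.28516 221.16006]
```

Request:
move_arm --jaw '[0,0,0,0,0,0,0,0,0,0,0,0]' --dp '[[0,0,0],[0,0,0],[0,0,0],[2,-3,0],[2.5,-3,0],[2.5,-3,0],[2.5,-3,0],[2.5,-3,0],[2.5,-3,0],[2,-3.5,0],[1,-3.7,0],[1,-3.7,0]]' --turn '[[0,0,0.125],[0,0,0.125],[0,0,0.124],[0,0,0],[0,0,0],[0,0,0],[0,0,0],[0,0,0],[0,0,0],[0,0,0],[0,0,0],[0,0,0]]'

```text
time_s: 2.6
position: [0.3608, -0.2609, 0.2313]
tool_rot: [[0.994, -0.106, 0.0], [-0.106, -0.994, -0.0], [0.0, -0.0, -1.0]]
ft_force: [0.4, -0.5, 0.6]
grip_width: -0.0001
gripper_force: 0.0
```

Request:
move_arm --jaw '[0,0,0,0,0,0,0,0,0,0,0,0]' --dp '[[0.5,-3.7,0],[0.5,-3.7,0],[0.5,-3.7,0],[0.5,-3.7,0],[0.37,-3.7,1],[0,-3.7,1],[0,-3.7,1],[0,-3.7,1],[0,-3.7,1],[0,-3.7,1],[0,-3.5,1],[0,-3,1]]' --turn '[[0,0,0],[0,0,0],[0,0,0],[0,0,0],[0,0,0],[0,0,0],[0,0,0],[0,0,0],[0,0,0],[0,0,0],[0,0,0],[0,0,0]]'

```text
time_s: 3.6
position: [0.4297, 0.1698, 0.151]
tool_rot: [[0.994, -0.105, 0.001], [-0.105, -0.994, 0.0], [0.001, -0.0, -1.0]]
ft_force: [0.1, -1.0, 0.5]
grip_width: -0.0001
gripper_force: 0.0
```

Request:
move_arm --jaw '[0,0,0,0,0,0,0,0]' --dp '[[0,-2.6,1],[0,-2.6,1],[0,-2.5,1],[0,0,2],[0,0,2],[0,0,1.5],[0,0,0.5],[0,0,0]]' --turn '[[0,0,0],[0,0,0],[0,0,0],[0,0,0],[0,0,0],[0,0,0],[0,0,0],[0,0,0]]'

```text
time_s: 4.27
position: [0.4376, 0.2438, 0.0605]
tool_rot: [[0.994, -0.106, -0.002], [-0.106, -0.994, -0.001], [-0.002, 0.001, -1.0]]
ft_force: [0.7, 0.8, -0.8]
grip_width: 0.0
gripper_force: 0.0
```

```bash
python3 - <<'E'
from h import *
im,d=cams.get_image("scene"); cv2.imwrite("pics/s2.png",cv2.resize(im[150:300,240:420,::-1],None,fx=4,fy=4,interpolation=cv2.INTER_CUBIC))
o=observe(); print(o["time_s"],o["position"],o["ft_force"])
E
```

```text
4.3167 [0.4381274  0.24395927 0.06147943] [0.19489722 0.18513308 0.30043852]
```

View pics/s2.png

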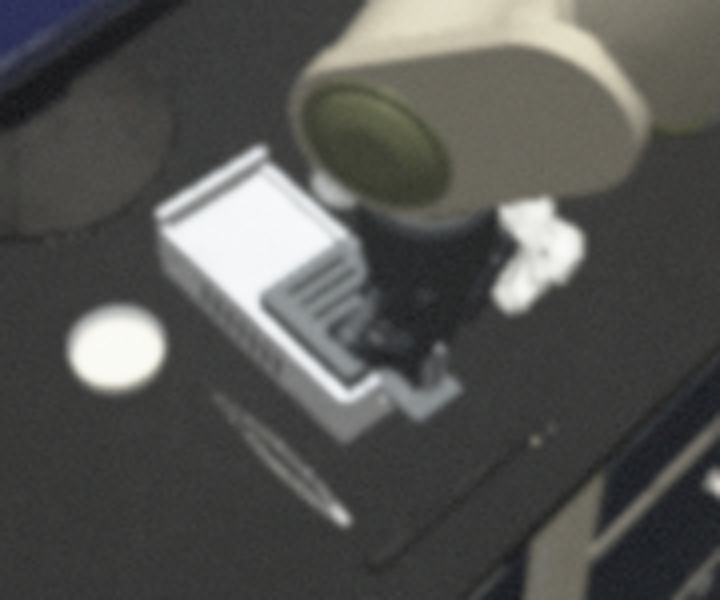

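The closed fingertip sits over the pad, at about (430,380) in the crop. I'll press now.

Request:
move_arm --jaw '[0,0,0,0,0,0,0]' --dp '[[0,0,0.8],[0,0,0.4],[0,0,0.3],[0,0,0.3],[0,0,0.2],[0,0,0.1],[0,0,0]]' --turn '[[0,0,0],[0,0,0],[0,0,0],[0,0,0],[0,0,0],[0,0,0],[0,0,0]]'

```text
time_s: 4.9
position: [0.4383, 0.244, 0.0403]
tool_rot: [[0.994, -0.106, 0.001], [-0.106, -0.994, 0.0], [0.001, -0.0, -1.0]]
ft_force: [0.8, 0.2, 1.6]
grip_width: 0.0003
gripper_force: 0.6
```

Request:
move_arm --jaw '[0,0,0,0]' --dp '[[0,0,0.1],[0,0,0.1],[0,0,0],[0,0,0]]' --turn '[[0,0,0],[0,0,0],[0,0,0],[0,0,0]]'

```text
time_s: 5.23
position: [0.4382, 0.2441, 0.0395]
tool_rot: [[0.994, -0.106, 0.001], [-0.106, -0.994, 0.0], [0.001, -0.0, -1.0]]
ft_force: [-4.0, -1.5, 16.0]
grip_width: 0.0004
gripper_force: 7.7
```

Request:
move_arm --jaw '[0,0,0,0,0,0,0,0,0,0]' --dp '[[0,0,-0.7],[0,0,-0.7],[0,0,0],[0.5,0,0],[0.5,0,0],[0.5,0,0],[0.5,0,0],[0.5,0,0],[0.5,0,0],[0,0,0]]' --turn '[[0,0,0],[0,0,0],[0,0,0],[0,0,0],[0,0,0],[0,0,0],[0,0,0],[0,0,0],[0,0,0],[0,0,0]]'

```text
time_s: 6.07
position: [0.4689, 0.2406, 0.0522]
tool_rot: [[0.994, -0.107, 0.001], [-0.107, -0.994, 0.0], [0.001, -0.0, -1.0]]
ft_force: [0.5, 0.4, -0.4]
grip_width: -0.0003
gripper_force: 0.0
```

```bash
python3 - <<'E'
from h import *
im,d=cams.get_image("scene"); cv2.imwrite("pics/s3.png",cv2.resize(im[150:300,240:420,::-1],None,fx=4,fy=4,interpolation=cv2.INTER_CUBIC))
E
```

```text
(no output)
```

View pics/s3.png

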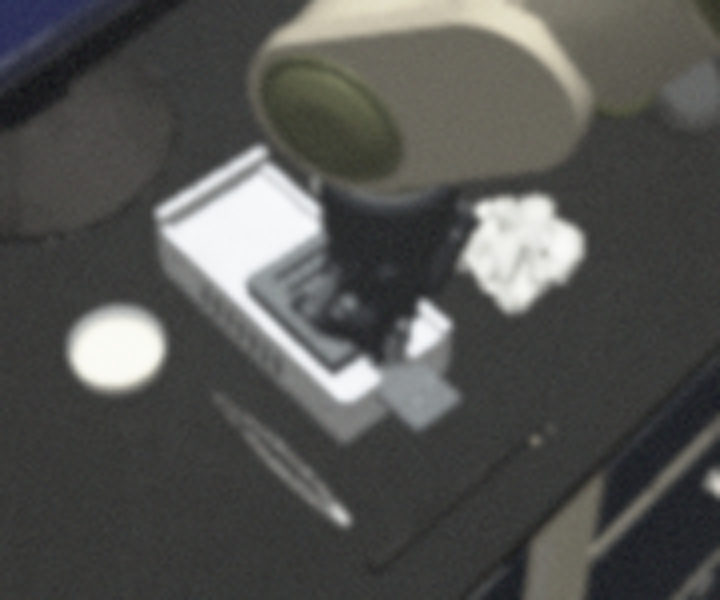

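The cover has slid about 12–15 mm, its left corner now at (248,283), and it is flat. I'll keep pushing.

Request:
move_arm --jaw '[0,0,0,0,0,0,0,0,0,0]' --dp '[[0.6,0,0],[0.9,0,0],[0.9,0,0],[0.9,0,0],[0.9,0,0],[0.9,0,0],[0.6,0,0],[0.5,0,0],[0.4,0,0],[0,0,0]]' --turn '[[0,0,0],[0,0,0],[0,0,0],[0,0,0],[0,0,0],[0,0,0],[0,0,0],[0,0,0],[0,0,0],[0,0,0]]'

```text
time_s: 6.95
position: [0.5343, 0.2337, 0.0523]
tool_rot: [[0.994, -0.106, 0.001], [-0.106, -0.994, 0.0], [0.001, -0.0, -1.0]]
ft_force: [-0.3, 0.3, -0.6]
grip_width: 0.0001
gripper_force: 0.0
```

Request:
move_arm --jaw '[0,0,0,0]' --dp '[[0.2,0,0],[0.2,0,0],[0.1,0,0],[0,0,0]]' --turn '[[0,0,0],[0,0,0],[0,0,0],[0,0,0]]'

```text
time_s: 7.28
position: [0.5386, 0.2333, 0.0523]
tool_rot: [[0.994, -0.106, 0.0], [-0.106, -0.994, 0.0], [0.0, -0.0, -1.0]]
ft_force: [-0.6, -0.3, 0.5]
grip_width: -0.0001
gripper_force: 0.0
```

Request:
move_arm --jaw '[0,0,0]' --dp '[[0.1,0,0],[0.1,0,0],[0,0,0]]' --turn '[[0,0,0],[0,0,0],[0,0,0]]'

```text
time_s: 7.53
position: [0.5405, 0.2331, 0.0523]
tool_rot: [[0.994, -0.106, 0.0], [-0.106, -0.994, 0.0], [0.0, -0.0, -1.0]]
ft_force: [-0.6, -0.3, -0.2]
grip_width: -0.0002
gripper_force: 0.1
```

Request:
move_arm --jaw '[0,0,0,0]' --dp '[[0.1,0,0],[0.1,0,0],[0,0,0],[0,0,0]]' --turn '[[0,0,0],[0,0,0],[0,0,0],[0,0,0]]'

```text
time_s: 7.87
position: [0.5409, 0.233, 0.0523]
tool_rot: [[0.994, -0.106, -0.003], [-0.106, -0.994, -0.0], [-0.003, 0.001, -1.0]]
ft_force: [-7.6, 0.3, 3.9]
grip_width: -0.0005
gripper_force: 3.5
```

Request:
move_arm --jaw '[0,0,0,0,0,0,0]' --dp '[[-0.5,0,0],[-0.8,0,0],[-0.8,0,0],[-0.8,0,0],[-0.3,0,0],[0,0,0],[0,0,0]]' --turn '[[0,0,0],[0,0,0],[0,0,0],[0,0,0],[0,0,0],[0,0,0],[0,0,0]]'

```text
time_s: 8.45
position: [0.5106, 0.2364, 0.0525]
tool_rot: [[0.994, -0.106, 0.001], [-0.106, -0.994, 0.0], [0.001, -0.0, -1.0]]
ft_force: [0.4, -0.4, 0.9]
grip_width: -0.0004
gripper_force: 0.0
```

```bash
python3 - <<'E'
from h import *
im,d=cams.get_image("scene"); cv2.imwrite("pics/s4.png",cv2.resize(im[150:300,240:420,::-1],None,fx=4,fy=4,interpolation=cv2.INTER_CUBIC))
o=observe();p=o["position"]
U=np.array([.9943,-.1063]);O=np.array([.5515,.2322])
v=p[:2]-O; print(o["time_s"],p,"sup",v@U,v@[.1063,.9943])
vv,uu=np.mgrid[150:300,240:420]; P=world("scene",uu,vv,d[150:300,240:420]); w=P[...,:2]-O; x=w@U; y=w@np.array([.1063,.9943])
for a in np.arange(-.03,.1,.004):
    m=(abs(x-a)<.002)&(y>.005)&(y<.028)&(P[...,2]>.03)&(P[...,2]<.09); print(round(a,3),m.sum(),np.median(P[...,2][m]).round(4) if m.any() else None)
E
```

```text
8.5 [0.51085374 0.23626405 0.05245371] sup -0.04084658917458262 -0.00027981614827228725
-0.03 0 None
-0.026 0 None
-0.022 0 None
-0.018 0 None
-0.014 25 0.0393
-0.01 12 0.0435
-0.006 7 0.0445
-0.002 8 0.0437
0.002 9 0.0472
0.006 1 0.0624
0.01 0 None
0.014 2 0.0613
0.018 0 None
0.022 3 0.0632
0.026 4 0.0639
0.03 11 0.0623
0.034 13 0.0622
0.038 10 0.0623
0.042 13 0.0617
0.046 10 0.0629
0.05 10 0.0625
0.054 11 0.0635
0.058 12 0.062
0.062 12 0.063
0.066 10 0.0626
0.07 11 0.0636
0.074 10 0.0624
0.078 14 0.0626
0.082 8 0.0627
0.086 10 0.0631
0.09 4 0.0619
0.094 0 None
0.098 0 None
```

View pics/s4.png

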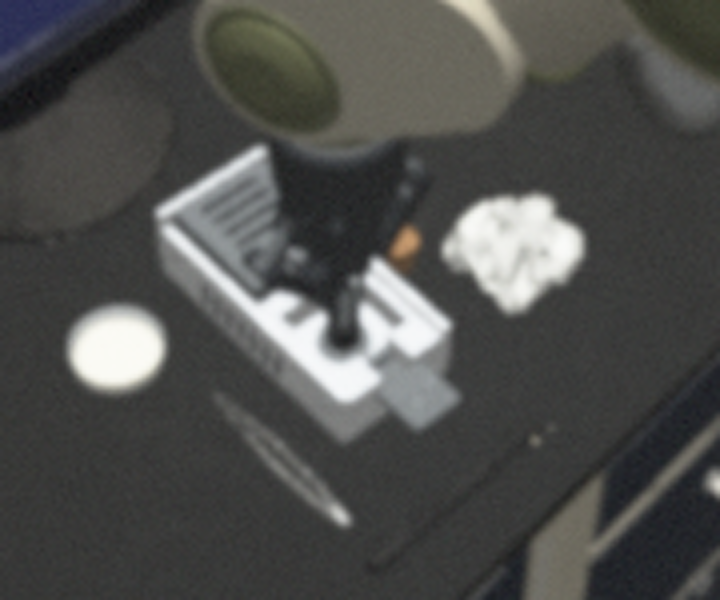

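The cover is against the stop, since I felt the contact, and the finger is over the black button in the bay at about (345,340). I'll press the button.

Request:
move_arm --jaw '[0,0,0,0,0,0,0]' --dp '[[0,0,0.5],[0,0,0.4],[0,0,0.3],[0,0,0.2],[0,0,0.1],[0,0,0],[0,0,0]]' --turn '[[0,0,0],[0,0,0],[0,0,0],[0,0,0],[0,0,0],[0,0,0],[0,0,0]]'

```text
time_s: 9.08
position: [0.5108, 0.2363, 0.0379]
tool_rot: [[0.994, -0.106, 0.001], [-0.106, -0.994, 0.0], [0.001, -0.0, -1.0]]
ft_force: [-1.1, -0.9, 8.0]
grip_width: 0.0005
gripper_force: 3.9
```

Request:
move_arm --jaw '[0,0,0,0]' --dp '[[0,0,0.1],[0,0,0.05],[0,0,0],[0,0,0]]' --turn '[[0,0,0],[0,0,0],[0,0,0],[0,0,0]]'

```text
time_s: 9.42
position: [0.5107, 0.2363, 0.0376]
tool_rot: [[0.994, -0.106, 0.001], [-0.106, -0.994, 0.0], [0.001, -0.0, -1.0]]
ft_force: [-6.3, -1.6, 19.0]
grip_width: -0.0002
gripper_force: 9.6
```

The button has bottomed out (19 N, z = 37.6 mm). I'll retract.

Request:
move_arm --jaw '[0,0,0,0,0,0,0,0,0]' --dp '[[0,0,-0.5],[0,0,-1],[0,0,-2],[0,0,-3],[0,0,-3],[-2,1,-3],[-3,3,0],[0,3,0],[0,0,0]]' --turn '[[0,0,0],[0,0,0],[0,0,0],[0,0,0],[0,0,0],[0,0,0],[0,0,0],[0,0,0],[0,0,0]]'

```text
time_s: 10.17
position: [0.4524, 0.1696, 0.1616]
tool_rot: [[0.994, -0.108, -0.0], [-0.108, -0.994, -0.001], [-0.0, 0.001, -1.0]]
ft_force: [0.8, 0.3, -0.2]
grip_width: -0.0002
gripper_force: 0.0
```

```bash
python3 - <<'E'
from h import *
im,d=cams.get_image("scene"); cv2.imwrite("pics/s5.png",cv2.resize(im[150:300,240:420,::-1],None,fx=4,fy=4,interpolation=cv2.INTER_CUBIC))
o=observe();print(o["time_s"],o["position"],o["ft_force"])
E
```

```text
10.2167 [0.45346752 0.17096457 0.16150156] [ 0.05659482  0.15245854 -0.49189548]
```

View pics/s5.png

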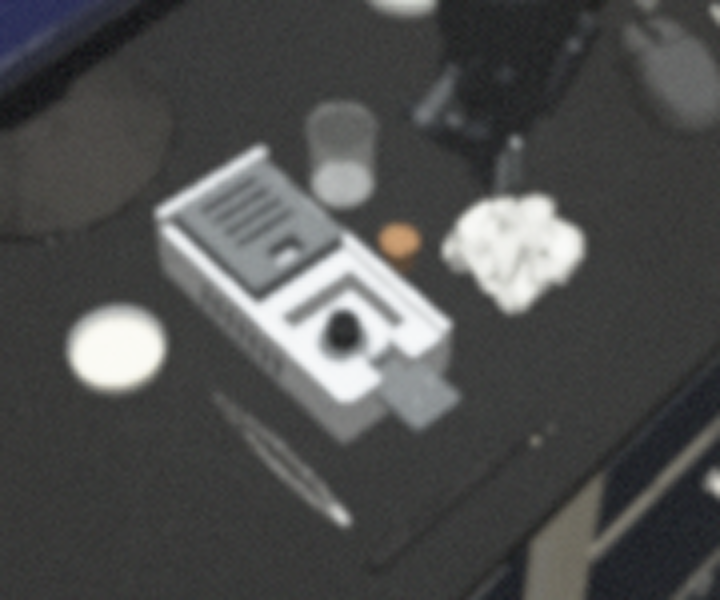

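The cover is at the end stop, the button is up at (345,330), the tab is in, the bystanders haven't moved and the arm is clear.

```bash
python3 -c "
from rig import ticket
print(ticket.close_job())"
```

```text
the job is handed in; nothing more can be done
None
```

The job is handed in at about 10 s: the tab is pressed in, the cover is back against the end stop, the reset button was pressed fully down and has come up, and the arm is clear; the hand-in gave no verdict.

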